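# Slide a sheet blank out over the end of the ledge

## Task

With the fingertips, push the aluminium blank flat against the fence along the far side of the ledge and slide it to the left until it overhangs the ledge's open left end and that end lies under the yellow band, so that the next person can get hold of its edge. Push it only, keeping it flat on the ledge without picking it up, and leave the other things on the table where they are.

Things in the scene. Friction and masses are not known exactly. Their poses are not given: they have to be found in the camera images.
- ledge: fixed bench ledge: dark steel top on two blue feet. Origin: centre of its underside, on the table. x points away from the robot (turned by up to 0.2 rad), y to the robot's left, z up. Flat top 60 mm above the table, 150 mm deep (x -75..75), 320 mm long (y -160..160). Its left end and front are open; a bright stop rising 14 mm above the top closes the right end (y -160..-148)
- fence (a point): foot of the face of the bright steel fence, at mid length (ledge frame 63, 0, 60 mm); axes as the ledge's. The fence runs along the ledge's whole far side, 12 mm thick, rising 14 mm above the top
- ledge_end (a point): middle of the ledge's open left end, on its top surface (ledge frame 0, 160, 60 mm); axes as the ledge's
- blank: loose aluminium sheet blank, 90 x 150 x 6 mm (x, y, z), 0.15-0.31 kg, flat on the ledge; at first up to 40 mm off the fence, a little askew, wholly on the ledge. Origin: centre of its underside; y along its length to its left end. A 20 mm wide yellow band crosses its top, 30 to 50 mm from the left end; two dark spots mark its right end
- blank_left_end (a point): middle of the blank's left (banded) end, at its underside (blank frame 0, 75, 0 mm)
- corner_left (a point): the blank's far corner at its left end, at its underside (blank frame 45, 75, 0 mm)
- corner_right (a point): the blank's far corner at its right end, at its underside (blank frame 45, -75, 0 mm)
- jar_gold: bystander, to be left alone: jar with a gold lid, 62 across, 66 high (mm)
- steel_funnel: bystander, to be left alone: steel funnel standing on its mouth, 92 across, 90 high (mm)
- vacuum_gauge: bystander, to be left alone: round white dial gauge with a brass stem, 107x68x31 (mm)
- ball_valve: bystander, to be left alone: small steel ball valve with a blue lever, 40x130x62 (mm)
- jar_black: bystander, to be left alone: jar with a black lid, 54 across, 48 high (mm)
- gasket_orange: bystander, to be left alone: orange-red rubber ring, 50 across, 9 high (mm)
- tri_clamp_b: bystander, to be left alone: steel pipe clamp ring, 67x98x18 (mm)
Things that resemble listed ones, but are neither listed nor needed, are in the scene too. Of the things shaped like the blank, the aluminium one is meant.

How it is judged:
By the outcome, as a careful person would: the job done as asked, in the order asked, and still so for the second after the job is handed in, with the robot touching nothing.
It also fails if it takes over 51 s, if anything falls off the work surface, if the arm or the gripper's body presses on something with over 40 N, if the wrist force passes 120 N, or if a joint passes its speed limit or range.

## Robot

A 7-joint arm with a two-finger parallel gripper is mounted at the origin on a cart in front of the work surface, level with it; the furniture and walls round the work are solid. World frame = base frame: x ahead of the robot, y to its left, z up, the work surface at z = 0. Lengths are in m, angles in degrees, forces in N, time in s.
With the tool pointing down it reaches from about 0.4 to 0.85 m from the base axis. Payload 6.9 kg.
Tool frame: the origin (TCP) lies on the centre line of the jaws, within the pads' length; the fingertips stand 19 mm ahead of it and the grasp point (between the pads) is the TCP; y points along the fingers, z is the direction in which the jaws open and shut, and the axes are right-handed (so a half turn about y gives the same grasp; the last joint's range is limited). The gripper opens to 85 mm and grips with 20 to 120 N. Pads are 22 mm wide; open, the fingers measure 114 mm over their backs; the gripper's body (76 mm by 85 mm) begins 54 mm behind the grasp point. The pads swing forward as they close: fully open they stand 13 mm farther back than shut.
Start: joints at [-60.075, 29.078, -13.613, 85.955, 7.202, 65.827, -8.869], TCP at [0.253, 0.571, 0.224] pointing down, gripper open.
Joint ranges: [-176.47, 176.47], [-13.61, 117.27], [-81.72, 77.17], [0.22, 143.17], [-87.28, 267.28], [10, 112.55], [-165.47, 165.47]. Speed limits (degrees/s): [136.94, 136.94, 180, 180, 180, 180, 180].

## Interface

Orientations are given as [roll, pitch, yaw] about the fixed x, y, z axes, in that order (R = Rz(yaw) Ry(pitch) Rx(roll)).
In Python, from workcell import ctrl, optics gives the robot as it stands. The module is installed in compiled form; this text tells all that it offers.
- The arm moves only by the tool drive_tool, never from a script. Its argument "rows" is a list of rows, each a list of 7 numbers: the shift along the tool's x, y, z in mm, then the turn, a rotation vector about the tool's x, y, z in rad, then the closure in counts, from 0 (fully open) to 255 (shut). A call has 1 to 20 rows; each row shifts and turns the commanded pose from where the row before left it, along the tool's axes as they then stand; what a row does not reach is not made up. A row lasts 1/12 s, in which the tool goes at most 41.7 mm and 7.16 degrees, less where a joint would pass 70% of its speed; a pose out of reach is approached as far as the arm can. A call with a gripper value outside its range is refused whole. The fingers move at their own pace and stop on an object; the grip force is fixed at half the most. Time passes only in rows, so rows that do not move let the fingers close. It gives the time, the measured TCP pose, the force and the opening at its end, in the units of the state.
- ctrl.get_state(): the state, without advancing time (a new reading comes with each control period).
- optics.camera(name): name is "side" or "top"; returns the picture (384x512x3 uint8, blue, green, red); there is no depth.
- optics.calibration(name): a dict with "K" (3x3 intrinsics, pixels), "D" ([k1, k2, p1, p2, k3] as OpenCV has them; the pictures are not rectified), "eye" and "attitude" of the camera in the world. Camera axes: x right, y down, z forward; pixel columns grow to the right and rows downward; lengths in m; the calibration is good to about 2 mm. A picture is of the moment at which its call begins. calibration takes no time and is no camera call.
- ctrl.close_job(): hands the job in, once; it reports no verdict.
The state is a dict: "t": time; "joint_pos": joint angles; "joint_velocities": joint speeds; "joint_efforts": joint torques, N m; "tool_pos": TCP position; "tcp_rot": TCP orientation; "force": force on the tool from outside, world axes, zero at the start; "moment": the same for the moment, N m; "width": finger opening in m.
Only numpy, scipy, OpenCV 4.12 (cv2) and the standard library are available. Lean on these libraries where they do the work, as an engineer would, in place of code of your own. Each camera call takes 0.05 s, during which the arm holds its last target.

## Working session

There is one attempt and no reset: what is moved stays moved. The work goes in short steps, Python scripts to look and compute and a tool call to move; the robot and the scene stay as the last step left them, time stands still between calls to the robot, and variables do not carry over. Pictures are saved under pics/ and viewed, and the job is handed in when it is done.

Besides the shell and the picture viewer there is one more tool, called after "Request:" as a command line: name --pt "numbers of a row" for each row, then --argument value for the rest. drive_tool: Moves the arm, as the interface text tells. Its arguments: {"type":"object","properties":{"rows":{"type":"array","items":{"type":"array","items":{"type":"number"}}}},"required":["rows"]}

```bash
mkdir -p pics
python3 - <<'E'
from workcell import ctrl, optics
import cv2
print(ctrl.get_state())
for n in("side","top"):
    cv2.imwrite(f"pics/{n}0.png",optics.camera(n)); c=optics.calibration(n); print(n,c)
E
```

```text
{'t': 0.0, 'joint_pos': array([-60.07354   ,  29.12534479, -13.60868555,  86.008686  ,
         7.19989936,  65.82691099,  -8.87015359]), 'joint_velocities': array([ 0.04210564,  0.00189247,  0.16918689, -0.02934783, -0.13089718,
        0.00906704, -0.13886653]), 'joint_efforts': array([-2.48823606e-03, -6.20583558e+01, -2.18763672e+00, -2.49664074e+01,
        1.26980717e-02,  1.19674194e-02, -1.31973596e-05]), 'tool_pos': array([0.25288613, 0.57098717, 0.22303162]), 'tcp_rot': array([-9.01024231e+01, -2.09615634e-04, -2.38828339e+01]), 'force': array([-0.43728467,  0.97860981, -0.65205194]), 'moment': array([0.0057147 , 0.00566685, 0.01020162]), 'width': 0.08535016329264014}
side {'K': array([[425.07840532,   0.        , 262.86131455],
       [  0.        , 425.07840532, 188.7398336 ],
       [  0.        ,   0.        ,   1.        ]]), 'D': array([-0.12400954,  0.        ,  0.        ,  0.        ,  0.        ]), 'eye': array([ 0.6642695 , -0.94907323,  0.81121883]), 'attitude': array([-128.63168867,   -0.52038396,    3.76531044])}
top {'K': array([[347.46802501,   0.        , 251.47313434],
       [  0.        , 347.46802501, 193.65437539],
       [  0.        ,   0.        ,   1.        ]]), 'D': array([-0.10430851,  0.        ,  0.        ,  0.        ,  0.        ]), 'eye': array([ 0.39063284, -0.05060258,  1.19589749]), 'attitude': array([-168.4129454 ,   -0.28537833,  -90.21739517])}
```

View pics/top0.png

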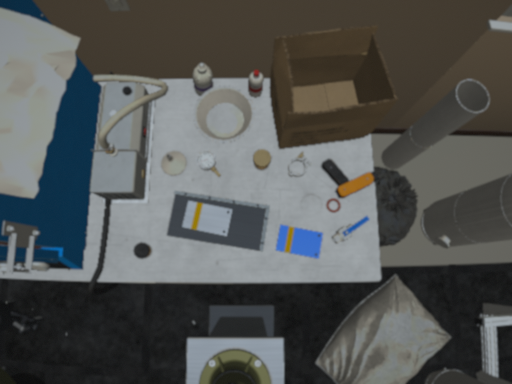

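View pics/side0.png

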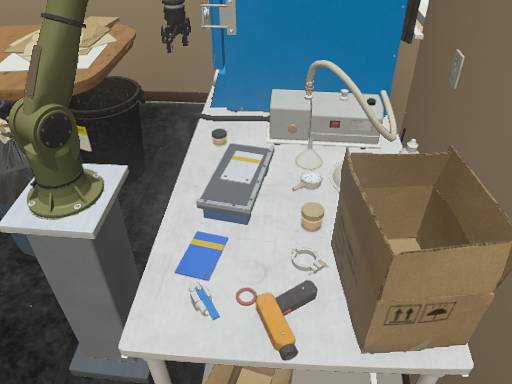

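```bash
cat > h.py <<'E'
import numpy as np, cv2
from workcell import ctrl, optics
from scipy.spatial.transform import Rotation as Ro
def cal(n):
    c=optics.calibration(n); R=Ro.from_euler('xyz',c['attitude'],degrees=True).as_matrix()
    return c['K'],c['D'],np.array(c['eye']),R
def proj(n,P):
    K,D,e,R=cal(n); rv=cv2.Rodrigues(R.T)[0]
    return cv2.projectPoints(np.array(P,float).reshape(-1,1,3),rv,-R.T@e,K,D)[0].reshape(-1,2)
def back(n,uv,z):
    K,D,e,R=cal(n); p=cv2.undistortPoints(np.array(uv,float).reshape(-1,1,2),K,D).reshape(-1,2)
    d=np.c_[p,np.ones(len(p))]@R.T
    return e+d*((z-e[2])/d[:,2])[:,None]
def crop(n,img,x0,y0,w,h,s,f):
    c=cv2.resize(img[y0:y0+h,x0:x0+w],None,fx=s,fy=s,interpolation=cv2.INTER_CUBIC); cv2.imwrite(f,c)
E
python3 - <<'E'
from h import *
print(proj('top',[[.253,.571,.224]]),proj('side',[[.253,.571,.224]]))
crop('t',cv2.imread('pics/top0.png'),160,185,120,75,6,'pics/t0c.png')
crop('s',cv2.imread('pics/side0.png'),185,135,100,100,6,'pics/s0c.png')
E
```

```text
[[ 29.89175402 311.09036398]] [[178.91523804  53.91933779]]
```

View pics/t0c.png

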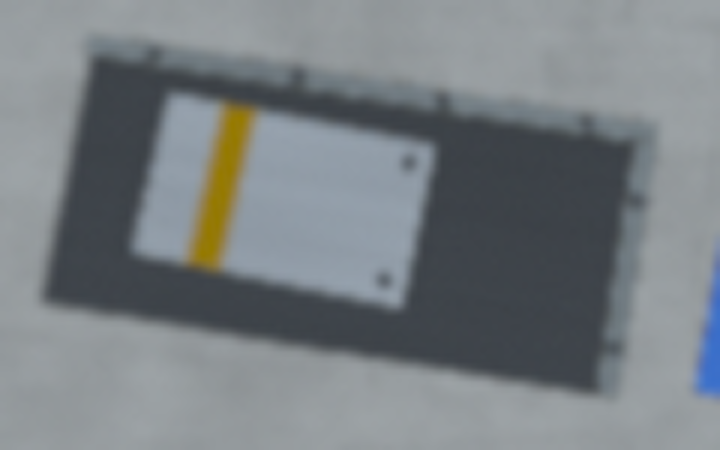

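View pics/s0c.png

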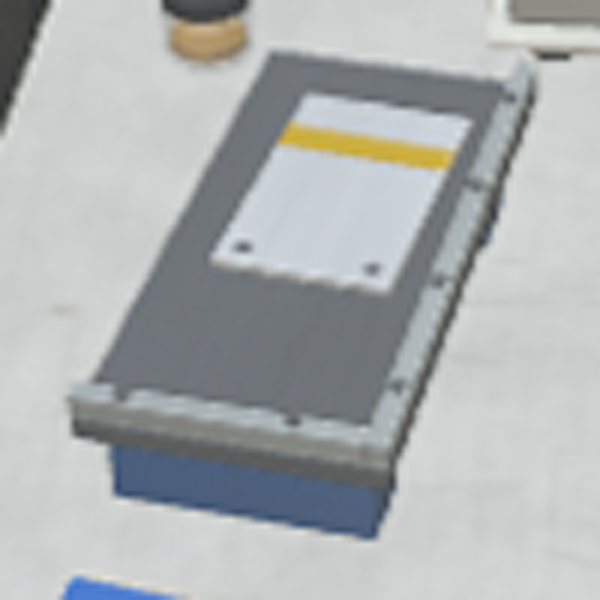

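```bash
cat >> h.py <<'E'
from scipy.optimize import least_squares
def fit(obs,z0):  # obs: list (cam, u,v, x,y,z local mm) 
    def res(p):
        c,s=np.cos(p[2]),np.sin(p[2]); r=[]
        for n in ('top','side'):
            o=np.array([q[1:] for q in obs if q[0]==n],float)
            if len(o)==0: continue
            P=np.c_[p[0]+c*o[:,2]/1e3-s*o[:,3]/1e3,p[1]+s*o[:,2]/1e3+c*o[:,3]/1e3,z0+o[:,4]/1e3]
            r.append((proj(n,P)-o[:,:2]).ravel())
        return np.concatenate(r)
    f=least_squares(res,[.5,.1,0]); return f.x,f.fun.reshape(-1,2).round(1)
def tolocal(L,xy):
    d=np.asarray(xy)[...,:2]-L[:2]; c,s=np.cos(L[2]),np.sin(L[2])
    return np.stack([c*d[...,0]+s*d[...,1],-s*d[...,0]+c*d[...,1]],-1)
def toworld(L,xy):
    xy=np.asarray(xy,float);c,s=np.cos(L[2]),np.sin(L[2])
    return np.stack([L[0]+c*xy[...,0]-s*xy[...,1],L[1]+s*xy[...,0]+c*xy[...,1]],-1)
E
python3 - <<'E'
from h import *
def T(u,v):return ('top',160+(u+.5)/6-.5,185+(v+.5)/6-.5)
def S(u,v):return ('side',185+(u+.5)/6-.5,135+(v+.5)/6-.5)
tl=[T(45,300)+(-75,160,60),T(620,397)+(-75,-160,74),T(88,38)+(75,160,74),T(657,125)+(75,-160,74)]
sl=[S(275,52)+(-75,160,60),S(537,75)+(75,160,74),S(72,400)+(-75,-160,74),S(395,465)+(75,-160,74)]
tb=[T(167,92)+(45,75,6),T(437,142)+(45,-75,6),T(405,308)+(-45,-75,6),T(132,253)+(-45,75,6)]
sb=[S(472,118)+(45,75,6),S(390,292)+(45,-75,6),S(210,262)+(-45,-75,6),S(303,95)+(-45,75,6)]
for a,b in((tl,tb),(sl,sb),(tl+sl,tb+sb)):
    L,r=fit(a,0); B,r2=fit(b,.06)
    print('L',L.round(4),r.tolist());print('B',B.round(4),r2.tolist())
    print(tolocal(L,toworld(B,np.array([[.045,.075],[.045,-.075],[0,.075]]))).round(4),np.degrees(B[2]-L[2]))
# others
for nm,uv,z in (('goldjar',(262,158),.066),('funnel',(174,162),.09),('gauge',(208,161),.02),('black',(143,250),.048),('bluesheet',(299,241),.0)):
    print(nm,back('top',[uv],z).round(3))
E
```

```text
L [ 0.5334  0.0529 -0.1596] [[-0.8, 0.8], [0.1, 0.1], [0.0, -0.7], [0.7, -0.3]]
B [ 0.5425  0.0889 -0.1895] [[0.4, 0.3], [-0.3, 0.3], [-0.3, -0.5], [0.2, 0.0]]
[[ 0.0505  0.1106]
 [ 0.046  -0.0393]
 [ 0.0055  0.1119]] -1.7128196941288434
L [ 0.5356  0.0459 -0.1604] [[-0.3, 0.5], [1.1, -1.0], [-0.6, 1.1], [-0.0, -0.9]]
B [ 0.5402  0.0868 -0.1886] [[-0.4, 0.4], [0.0, -0.2], [0.2, -0.2], [0.2, 0.0]]
[[ 4.510e-02  1.149e-01]
 [ 4.090e-02 -3.500e-02]
 [ 1.000e-04  1.162e-01]] -1.6163822735117839
L [ 0.5343  0.0506 -0.1596] [[-0.1, 0.5], [0.8, -0.2], [0.7, -0.9], [1.4, -0.6], [-0.6, -0.3], [0.7, -1.8], [-0.7, -0.0], [-0.3, -2.2]]
B [ 0.5412  0.0882 -0.1895] [[0.6, 0.6], [-0.1, 0.7], [-0.1, -0.1], [0.4, 0.4], [-0.1, 0.2], [0.4, -0.4], [0.6, -0.4], [0.6, -0.2]]
[[ 0.048   0.1118]
 [ 0.0435 -0.0382]
 [ 0.003   0.1131]] -1.7148598493845784
goldjar [[ 0.746 -0.093  0.066]]
funnel [[0.726 0.2   0.09 ]]
gauge [[0.75  0.096 0.02 ]]
black [[0.437 0.302 0.048]]
bluesheet [[ 0.469 -0.22   0.   ]]
```

```bash
cat >> h.py <<'E'
L0=np.array([.5343,.0506,-.1596])
def plan(lx,ly,z,yaw=np.degrees(L0[2])):
    s=ctrl.get_state(); p=s['tool_pos']; cur=s['tcp_rot'][2]
    R=Ro.from_euler('xyz',[-90,0,yaw],degrees=True)
    w=np.r_[toworld(L0,[lx,ly]),z]
    print('t',round(s['t'],2),'local now',tolocal(L0,p).round(4),'z',p[2].round(4),'rpy',s['tcp_rot'].round(2),'F local',Ro.from_euler('z',-L0[2]).apply(s['force']).round(1),'w',round(s['width'],4))
    print('turn about tool y rad',np.radians(-(yaw-cur)).round(4),'then shift mm',(R.inv().apply(w-p)*1e3).round(1))
E
python3 -c "
from h import *
plan(-.064,.0385,.120)"
```

```text
t 0.1 local now [-0.3605  0.4691] z 0.2231 rpy [-90.09  -0.   -23.88] F local [ 0.2 -0.3 -0.6] w 0.0854
turn about tool y rad -0.2572 then shift mm [ 296.5  103.1 -430.6]
```

Request:
drive_tool --pt "0 0 0 0 -0.0856 0 130" --pt "0 0 0 0 -0.0856 0 130" --pt "0 0 0 0 -0.0856 0 130" --pt "0 0 0 0 0 0 130"

```text
t: 0.43
tool_pos: [0.253, 0.5712, 0.2234]
tcp_rot: [-90.1, 0.0, -8.9]
force: [-0.2, 0.0, 0.5]
width: 0.0419
```

```bash
python3 -c "
from h import *
plan(-.064,.0385,.120)"
```

```text
t 0.43 local now [-0.3604  0.4693] z 0.2234 rpy [-9.006e+01  2.000e-02 -8.950e+00] F local [-0.2  0.   0.5] w 0.0419
turn about tool y rad 0.0034 then shift mm [ 296.4  103.4 -430.8]
```

Request:
drive_tool --pt "10 0 -15 0 0.0034 0 130" --pt "20 0 -30 0 0 0 130" --pt "22.2 0 -32.1 0 0 0 130" --pt "22.2 0 -32.1 0 0 0 130" --pt "22.2 0 -32.1 0 0 0 130" --pt "22.2 0 -32.1 0 0 0 130" --pt "22.2 0 -32.1 0 0 0 130" --pt "22.2 0 -32.1 0 0 0 130" --pt "22.2 0 -32.1 0 0 0 130" --pt "22.2 0 -32.1 0 0 0 130" --pt "22.2 0 -32.1 0 0 0 130" --pt "22.2 0 -32.1 0 0 0 130" --pt "22.2 0 -32.1 0 0 0 130" --pt "15 10 -23 0 0 0 130" --pt "7 30 -10 0 0 0 130" --pt "0 30 0 0 0 0 130" --pt "0 20 0 0 0 0 130" --pt "0 10 0 0 0 0 130" --pt "0 0 0 0 0 0 130"

```text
t: 2.02
tool_pos: [0.4737, 0.0974, 0.1216]
tcp_rot: [-90.1, 0.2, -9.5]
force: [-0.5, -0.6, 0.6]
width: 0.0419
```

Run:
```python
from h import *
plan(-.064,.0385,.1)
t=optics.camera('top');s=optics.camera('side')
crop('t',t,160,185,120,75,6,'pics/t1c.png')
crop('s',s,185,95,130,100,6,'pics/s1c.png')
```

```text
t 2.02 local now [-0.0673  0.0365] z 0.1216 rpy [-90.1    0.25  -9.54] F local [-0.4 -0.6  0.6] w 0.0419
turn about tool y rad -0.0069 then shift mm [ 3.3 21.6  2. ]
```

View pics/s1c.png

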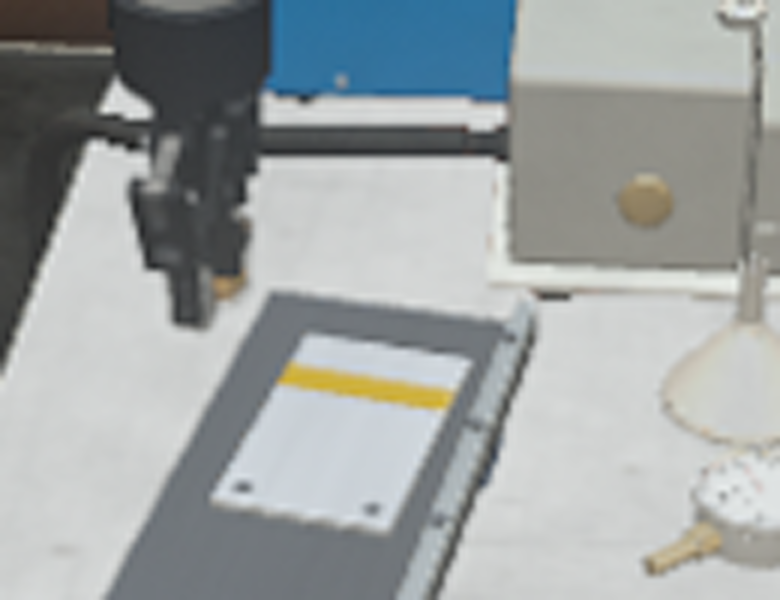

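View pics/t1c.png

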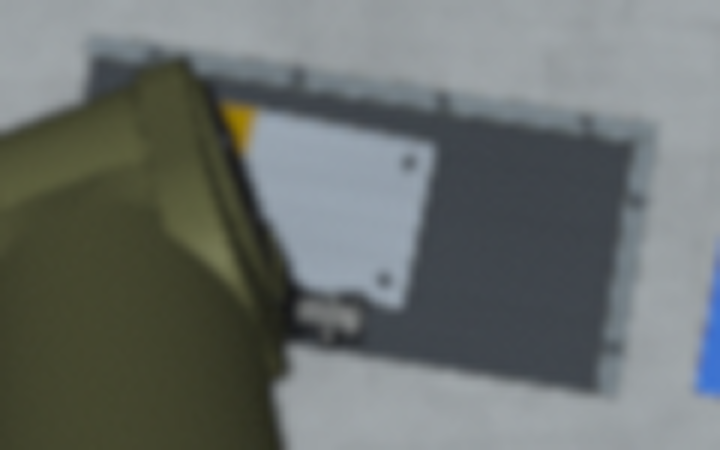

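Request:
drive_tool --pt "2.5 6 2 0 -0.007 0 130" --pt "0 12 0 0 0 0 130" --pt "0 10 0 0 0 0 130" --pt "0 6 0 0 0 0 130" --pt "0 0 0 0 0 0 130" --pt "0 0 0 0 0 0 130"

```text
t: 2.62
tool_pos: [0.4783, 0.0997, 0.0902]
tcp_rot: [-90.0, -0.0, -9.0]
force: [-0.4, 0.5, 0.7]
width: 0.0418
```

Run:
```python
from h import *
plan(-.064,.0385,.08)
s=optics.camera('side')
crop('s',s,185,115,80,80,8,'pics/s2c.png')
```

```text
t 2.62 local now [-0.0631  0.0396] z 0.0902 rpy [-8.999e+01 -2.000e-02 -8.960e+00] F local [-0.5  0.5  0.7] w 0.0418
turn about tool y rad 0.0031 then shift mm [-0.9 10.2 -1.1]
```

View pics/s2c.png

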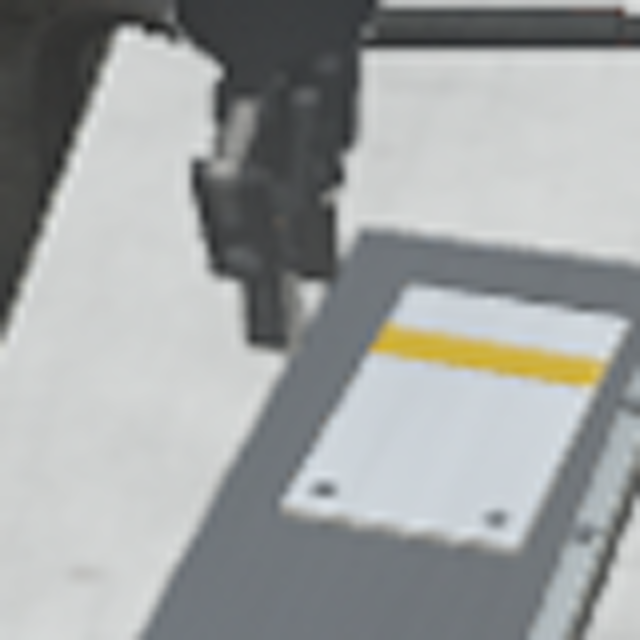

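Request:
drive_tool --pt "1 3 -1 0 0.003 0 130" --pt "1 3 0 0 0 0 130" --pt "0 2 0 0 0 0 130" --pt "0 1 0 0 0 0 130" --pt "0 0 0 0 0 0 130"

```text
t: 3.08
tool_pos: [0.4797, 0.0982, 0.0806]
tcp_rot: [-90.0, 0.0, -9.1]
force: [0.2, -0.3, -0.1]
width: 0.0422
```

Request:
drive_tool --pt "0 1 0 0 0 0 130" --pt "0 0.5 0 0 0 0 130" --pt "0 0 0 0 0 0 130"

```text
t: 3.33
tool_pos: [0.4798, 0.0982, 0.0793]
tcp_rot: [-90.0, 0.0, -9.1]
force: [0.3, -0.0, -0.3]
width: 0.042
```

Request:
drive_tool --pt "0 1 0 0 0 0 130" --pt "0 0 0 0 0 0 130"

```text
t: 3.5
tool_pos: [0.4798, 0.0982, 0.0783]
tcp_rot: [-90.0, 0.0, -9.1]
force: [0.5, 0.1, 0.8]
width: 0.0418
```

Request:
drive_tool --pt "0 1 0 0 0 0 130" --pt "0 0 0 0 0 0 130"

```text
t: 3.67
tool_pos: [0.4798, 0.0982, 0.0773]
tcp_rot: [-90.0, 0.0, -9.1]
force: [0.5, -0.7, -0.1]
width: 0.0419
```

Request:
drive_tool --pt "0 1 0 0 0 0 130" --pt "0 0 0 0 0 0 130"

```text
t: 3.83
tool_pos: [0.4798, 0.0982, 0.0762]
tcp_rot: [-90.0, 0.0, -9.1]
force: [1.1, 1.1, -0.3]
width: 0.0419
```

Request:
drive_tool --pt "0 1 0 0 0 0 130" --pt "0 0 0 0 0 0 130"

```text
t: 4.0
tool_pos: [0.4797, 0.0982, 0.0752]
tcp_rot: [-90.0, 0.0, -9.1]
force: [0.5, 1.2, 0.3]
width: 0.0416
```

Request:
drive_tool --pt "0 1 0 0 0 0 130" --pt "0 0 0 0 0 0 130"

```text
t: 4.17
tool_pos: [0.4798, 0.0982, 0.0742]
tcp_rot: [-90.0, 0.0, -9.1]
force: [0.1, -0.2, -0.7]
width: 0.0422
```

Run:
```python
from h import *
plan(-.064,.0385,.08)
s=optics.camera('side')
crop('s',s,185,115,80,80,8,'pics/s3c.png')
```

```text
t 4.17 local now [-0.0614  0.0383] z 0.0742 rpy [-9.00e+01  1.00e-02 -9.14e+00] F local [ 0.1 -0.2 -0.7] w 0.0422
turn about tool y rad 0.0001 then shift mm [-2.6 -5.8  0.2]
```

View pics/s3c.png

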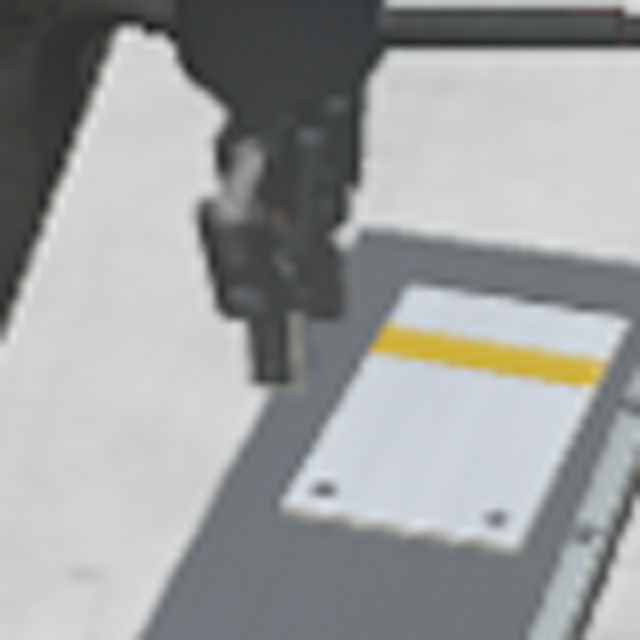

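Run:
```python
from h import *
for z in (.056,.060,.064,.068):
  for y in (.017,.007):
    P=[np.r_[toworld(L0,[x,y]),z] for x in(-.0724,-.0504)]
    print(z,y,((proj('side',P)-[185,115]+.5)*8).round(0).tolist())
```

```text
0.056 0.017 [[262.0, 436.0], [318.0, 444.0]]
0.056 0.007 [[254.0, 452.0], [310.0, 460.0]]
0.06 0.017 [[262.0, 428.0], [318.0, 436.0]]
0.06 0.007 [[254.0, 443.0], [310.0, 451.0]]
0.064 0.017 [[261.0, 419.0], [317.0, 427.0]]
0.064 0.007 [[253.0, 434.0], [309.0, 442.0]]
0.068 0.017 [[261.0, 410.0], [317.0, 418.0]]
0.068 0.007 [[252.0, 426.0], [309.0, 434.0]]
```

Run:
```python
from h import *
crop('s',cv2.imread('pics/side0.png'),150,0,60,60,10,'pics/s0g.png')
t=optics.camera('top')
crop('t',t,170,190,80,75,8,'pics/t3c.png')
print(ctrl.get_state()['joint_pos'].round(1))
```

```text
[ -8.7  28.   -8.2 117.1   6.7  35.3  59.4]
```

View pics/s0g.png

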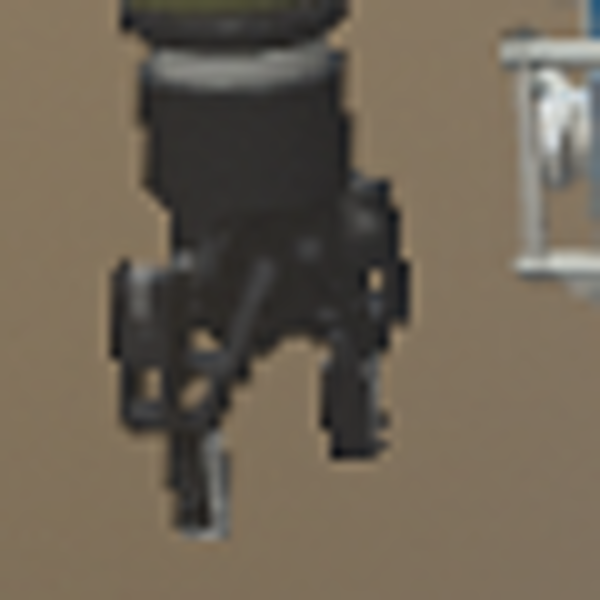

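View pics/t3c.png

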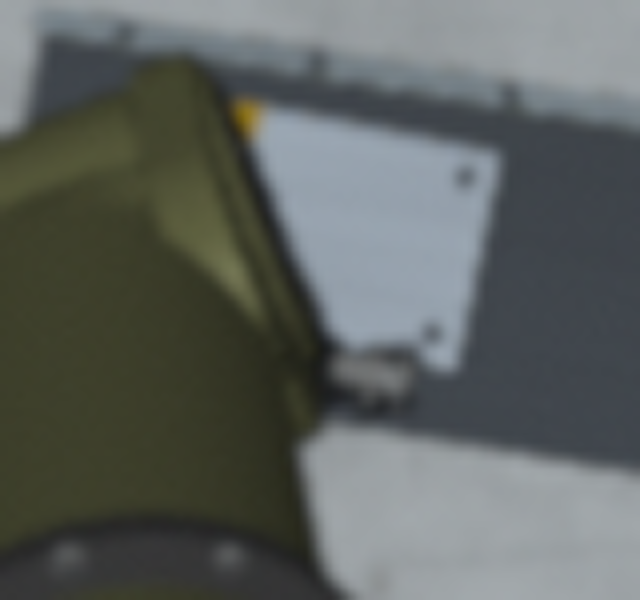

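Run:
```python
from h import *
def pr(p,yaw,off):
    R=Ro.from_euler('xyz',[-90,0,yaw],degrees=True); return proj('side',np.array(p)+R.apply(np.array(off)))
for d in(0,.006,.013,.019):
  print(d,pr([.253,.571,.2231],-23.9,[[x,d,z] for z in(-.0427,-.05,.0427) for x in(-.011,.011)]).round(1).tolist())
  print('  now',((pr([.4798,.0982,.0742],-9.1,[[x,d,z] for z in(-.021,-.028,.021) for x in (-.011,.011)])-[185,115]+.5)*8).round(0).tolist())
```

```text
0 [[169.6, 57.4], [174.3, 58.4], [168.4, 58.1], [173.1, 59.1], [183.3, 50.1], [188.0, 51.0]]
  now [[260.0, 396.0], [316.0, 404.0], [254.0, 407.0], [311.0, 415.0], [293.0, 335.0], [348.0, 342.0]]
0.006 [[169.8, 59.0], [174.5, 60.0], [168.6, 59.6], [173.3, 60.6], [183.5, 51.5], [188.1, 52.5]]
  now [[261.0, 410.0], [317.0, 417.0], [255.0, 420.0], [312.0, 428.0], [294.0, 348.0], [349.0, 355.0]]
0.013 [[170.0, 60.8], [174.7, 61.8], [168.8, 61.4], [173.5, 62.4], [183.7, 53.3], [188.3, 54.2]]
  now [[262.0, 425.0], [318.0, 433.0], [256.0, 435.0], [312.0, 443.0], [295.0, 363.0], [350.0, 370.0]]
0.019 [[170.2, 62.3], [174.9, 63.3], [169.0, 63.0], [173.7, 64.0], [183.8, 54.8], [188.4, 55.7]]
  now [[263.0, 438.0], [319.0, 446.0], [257.0, 448.0], [313.0, 456.0], [296.0, 376.0], [350.0, 383.0]]
```

Request:
drive_tool --pt "0 1 0 0 0 0 130" --pt "0 1 0 0 0 0 130" --pt "0 0 0 0 0 0 130"

```text
t: 4.52
tool_pos: [0.4798, 0.0982, 0.0722]
tcp_rot: [-90.0, 0.0, -9.1]
force: [-0.5, -0.1, 0.0]
width: 0.0419
```

Request:
drive_tool --pt "0 1 0 0 0 0 130" --pt "0 1 0 0 0 0 130" --pt "0 0 0 0 0 0 130"

```text
t: 4.77
tool_pos: [0.4797, 0.0982, 0.0702]
tcp_rot: [-90.0, 0.0, -9.1]
force: [0.7, -0.7, 0.5]
width: 0.0421
```

Run:
```python
from h import *
plan(-.064,.0385,.08)
s=optics.camera('side')
crop('s',s,185,115,80,80,8,'pics/s4c.png')
```

```text
t 4.77 local now [-0.0615  0.0383] z 0.0702 rpy [-9.001e+01  2.000e-02 -9.130e+00] F local [ 0.8 -0.5  0.5] w 0.0421
turn about tool y rad 0.0002 then shift mm [-2.5 -9.8  0.2]
```

View pics/s4c.png

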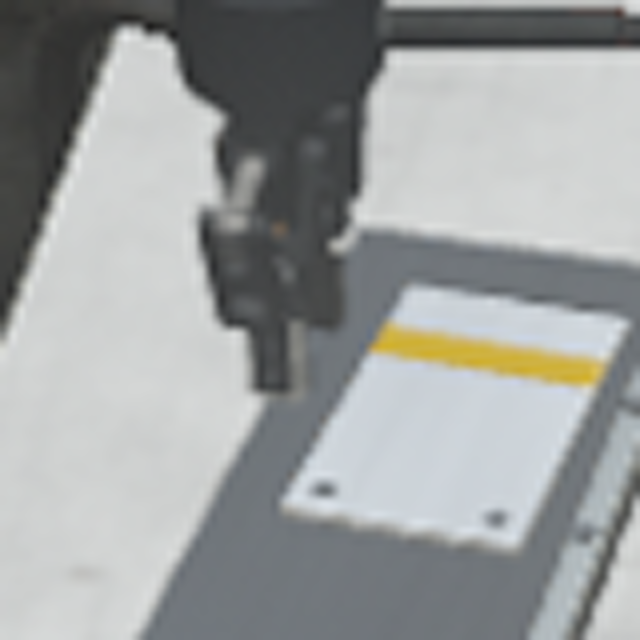

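Request:
drive_tool --pt "0 1 0 0 0 0 130" --pt "0 1 0 0 0 0 130" --pt "0 0 0 0 0 0 130"

```text
t: 5.07
tool_pos: [0.4798, 0.0982, 0.0682]
tcp_rot: [-90.0, 0.0, -9.1]
force: [0.5, -0.2, -0.9]
width: 0.042
```

Request:
drive_tool --pt "0 1 0 0 0 0 130" --pt "0 1 0 0 0 0 130" --pt "0 0 0 0 0 0 130"

```text
t: 5.32
tool_pos: [0.4797, 0.0982, 0.0662]
tcp_rot: [-90.0, 0.0, -9.1]
force: [0.0, 0.1, 0.4]
width: 0.0415
```

Request:
drive_tool --pt "0 1 0 0 0 0 130" --pt "0 0 0 0 0 0 130"

```text
t: 5.48
tool_pos: [0.4798, 0.0982, 0.0652]
tcp_rot: [-90.0, 0.0, -9.1]
force: [-0.4, 0.6, 0.1]
width: 0.042
```

Request:
drive_tool --pt "0 1 0 0 0 0 130" --pt "0 0 0 0 0 0 130"

```text
t: 5.65
tool_pos: [0.4798, 0.0982, 0.0643]
tcp_rot: [-90.0, 0.0, -9.1]
force: [-0.3, -0.4, 0.7]
width: 0.0417
```

Run:
```python
from h import *
s=optics.camera('side'); t=optics.camera('top')
crop('s',s,205,135,50,50,12,'pics/s5c.png')
crop('t',t,190,215,60,50,12,'pics/t5c.png')
```

```text
(no output)
```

View pics/s5c.png

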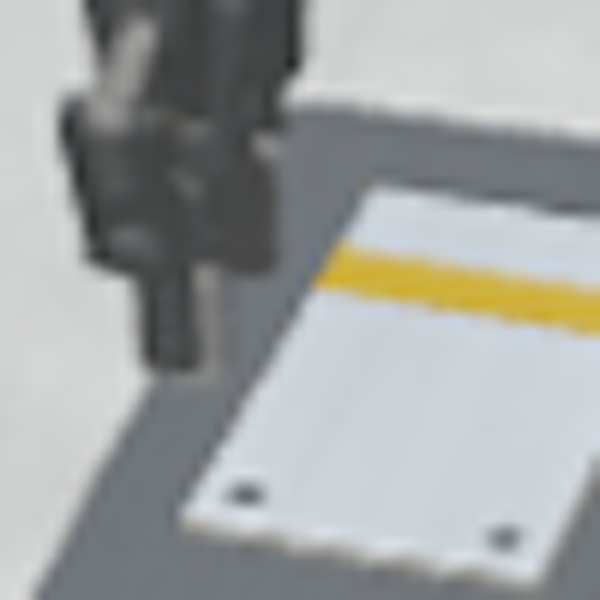

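View pics/t5c.png

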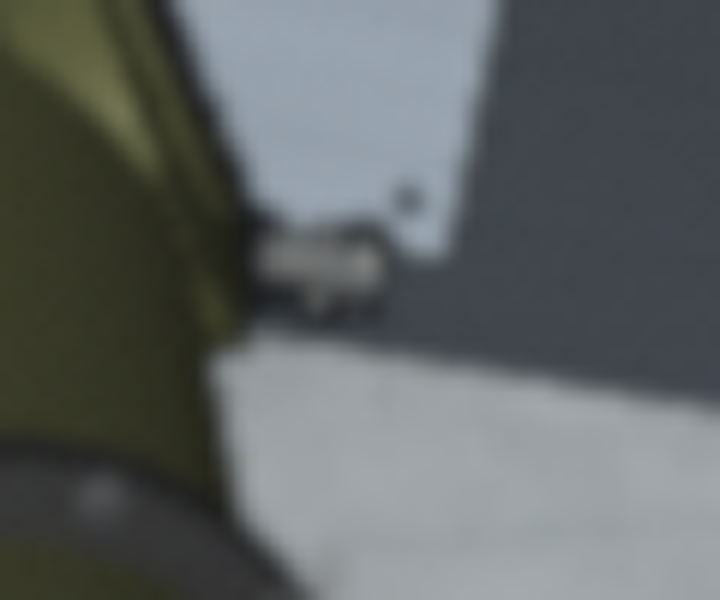

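Request:
drive_tool --pt "0 1 0 0 0 0 130" --pt "0 1 0 0 0 0 130" --pt "0 0 0 0 0 0 130"

```text
t: 6.0
tool_pos: [0.4797, 0.0982, 0.0622]
tcp_rot: [-90.0, 0.0, -9.1]
force: [0.2, 0.1, -0.4]
width: 0.0418
```

Request:
drive_tool --pt "0 1 0 0 0 0 130" --pt "0 0 0 0 0 0 130"

```text
t: 6.17
tool_pos: [0.4797, 0.0982, 0.0612]
tcp_rot: [-90.0, 0.0, -9.1]
force: [0.2, -0.2, -0.2]
width: 0.0418
```

Request:
drive_tool --pt "0 1 0 0 0 0 130" --pt "0 0 0 0 0 0 130"

```text
t: 6.33
tool_pos: [0.4798, 0.0982, 0.0602]
tcp_rot: [-90.0, 0.0, -9.1]
force: [-0.5, -0.2, -0.4]
width: 0.0419
```

Request:
drive_tool --pt "0 1 0 0 0 0 130" --pt "0 0 0 0 0 0 130"

```text
t: 6.5
tool_pos: [0.4797, 0.0982, 0.0592]
tcp_rot: [-90.0, 0.0, -9.1]
force: [-0.1, -0.1, -0.1]
width: 0.0417
```

Request:
drive_tool --pt "0 1 0 0 0 0 130" --pt "0 0 0 0 0 0 130"

```text
t: 6.67
tool_pos: [0.4798, 0.0982, 0.0583]
tcp_rot: [-90.0, 0.0, -9.1]
force: [0.1, -0.6, -0.6]
width: 0.042
```

Request:
drive_tool --pt "0 1 0 0 0 0 130" --pt "0 0 0 0 0 0 130"

```text
t: 6.83
tool_pos: [0.4798, 0.0982, 0.0572]
tcp_rot: [-90.0, 0.0, -9.1]
force: [-0.6, -0.4, -0.9]
width: 0.0419
```

Run:
```python
from h import *
s=optics.camera('side'); t=optics.camera('top')
crop('s',s,205,135,50,50,12,'pics/s6c.png')
```

```text
(no output)
```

View pics/s6c.png

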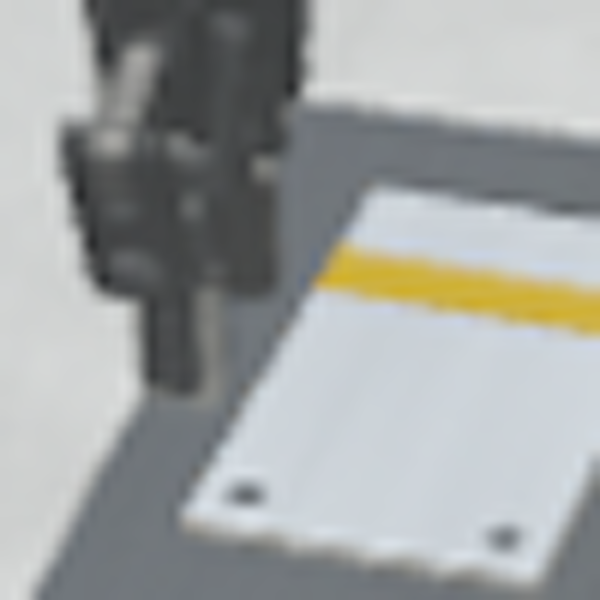

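Request:
drive_tool --pt "3 1 0 0 0 0 130" --pt "0 0 0 0 0 0 130"

```text
t: 7.1
tool_pos: [0.4834, 0.0977, 0.0563]
tcp_rot: [-90.0, -0.0, -9.1]
force: [0.4, 0.2, 0.2]
width: 0.0418
```

Request:
drive_tool --pt "0 1 0 0 0 0 130" --pt "0 0 0 0 0 0 130"

```text
t: 7.27
tool_pos: [0.4827, 0.0977, 0.0552]
tcp_rot: [-90.0, 0.0, -9.1]
force: [-0.0, -0.1, 0.3]
width: 0.0419
```

Request:
drive_tool --pt "0 1 0 0 0 0 130" --pt "0 0 0 0 0 0 130"

```text
t: 7.43
tool_pos: [0.4827, 0.0977, 0.0542]
tcp_rot: [-90.0, 0.0, -9.1]
force: [-0.9, 0.8, 0.0]
width: 0.0415
```

Request:
drive_tool --pt "0 1 0 0 0 0 130" --pt "0 0 0 0 0 0 130"

```text
t: 7.6
tool_pos: [0.4827, 0.0977, 0.0532]
tcp_rot: [-90.0, 0.0, -9.1]
force: [0.4, -0.1, 0.0]
width: 0.042
```

Run:
```python
from h import *
s=optics.camera('side'); t=optics.camera('top')
crop('s',s,205,135,50,50,12,'pics/s7c.png')
print(ctrl.get_state()['moment'])
```

```text
[ 0.05834003  0.03097789 -0.03152655]
```

View pics/s7c.png

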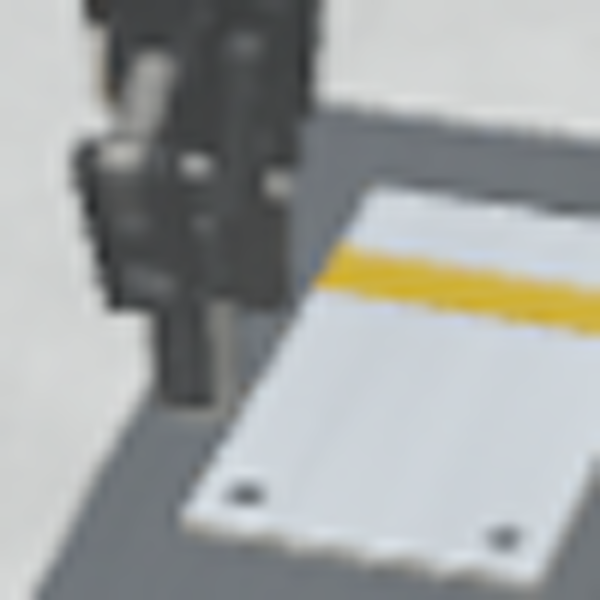

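Request:
drive_tool --pt "0 1 0 0 0 0 130" --pt "0 0 0 0 0 0 130"

```text
t: 7.87
tool_pos: [0.4827, 0.0977, 0.0523]
tcp_rot: [-90.0, 0.0, -9.1]
force: [-1.0, -0.2, 0.6]
width: 0.0421
```

Request:
drive_tool --pt "0 1 0 0 0 0 130" --pt "0 0 0 0 0 0 130"

```text
t: 8.03
tool_pos: [0.4827, 0.0977, 0.0512]
tcp_rot: [-90.0, 0.0, -9.1]
force: [-0.8, -0.8, 0.2]
width: 0.0417
```

Request:
drive_tool --pt "0 1 0 0 0 0 130" --pt "0 0 0 0 0 0 130"

```text
t: 8.2
tool_pos: [0.4828, 0.0977, 0.0509]
tcp_rot: [-90.0, -0.0, -9.1]
force: [-2.1, 0.4, 8.4]
width: 0.0419
```

Request:
drive_tool --pt "0 -3 0 0 0 0 130" --pt "1 0 0 0 0 0 130" --pt "2 0 0 0 0 0 130" --pt "2 0 0 0 0 0 130" --pt "2 0 0 0 0 0 130" --pt "2 0 0 0 0 0 130" --pt "2 0 0 0 0 0 130" --pt "0 0 0 0 0 0 130"

```text
t: 8.87
tool_pos: [0.4943, 0.0959, 0.0533]
tcp_rot: [-90.0, -0.0, -9.1]
force: [-1.6, 0.7, -0.3]
width: 0.042
```

Run:
```python
from h import *
plan(-.02,.0385,.0535)
s=optics.camera('side')
crop('s',s,205,135,60,50,12,'pics/s8c.png')
```

```text
t 8.87 local now [-0.0467  0.0383] z 0.0533 rpy [-8.999e+01 -3.000e-02 -9.150e+00] F local [-1.7  0.4 -0.3] w 0.042
turn about tool y rad -0.0001 then shift mm [26.7 -0.2  0.2]
```

View pics/s8c.png

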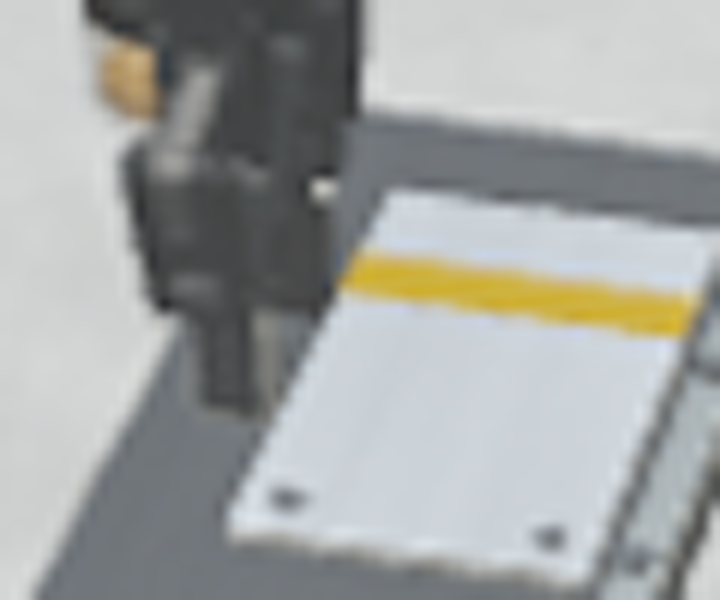

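Request:
drive_tool --pt "2 0 0 0 0 0 130" --pt "2 0 0 0 0 0 130" --pt "1 0 0 0 0 0 130" --pt "0 0 0 0 0 0 130"

```text
t: 9.25
tool_pos: [0.4991, 0.0952, 0.0534]
tcp_rot: [-90.0, -0.0, -9.1]
force: [-0.3, 0.3, -0.8]
width: 0.0419
```

Request:
drive_tool --pt "1 0 0 0 0 0 130" --pt "1 0 0 0 0 0 130" --pt "0 0 0 0 0 0 130"

```text
t: 9.5
tool_pos: [0.5006, 0.0949, 0.0534]
tcp_rot: [-90.0, 0.0, -9.1]
force: [-1.5, 0.7, -0.4]
width: 0.0418
```

Request:
drive_tool --pt "1 0 0 0 0 0 130" --pt "0 0 0 0 0 0 130"

```text
t: 9.67
tool_pos: [0.5016, 0.0947, 0.0534]
tcp_rot: [-90.0, -0.0, -9.1]
force: [-1.2, 0.6, -0.2]
width: 0.0418
```

Run:
```python
from h import *
plan(-.02,.0385,.0535)
s=optics.camera('side')
crop('s',s,205,135,65,50,12,'pics/s9c.png')
```

```text
t 9.67 local now [-0.0393  0.0383] z 0.0534 rpy [-90.    -0.    -9.13] F local [-1.2  0.4 -0.2] w 0.0418
turn about tool y rad 0.0002 then shift mm [19.3 -0.1  0.2]
```

View pics/s9c.png

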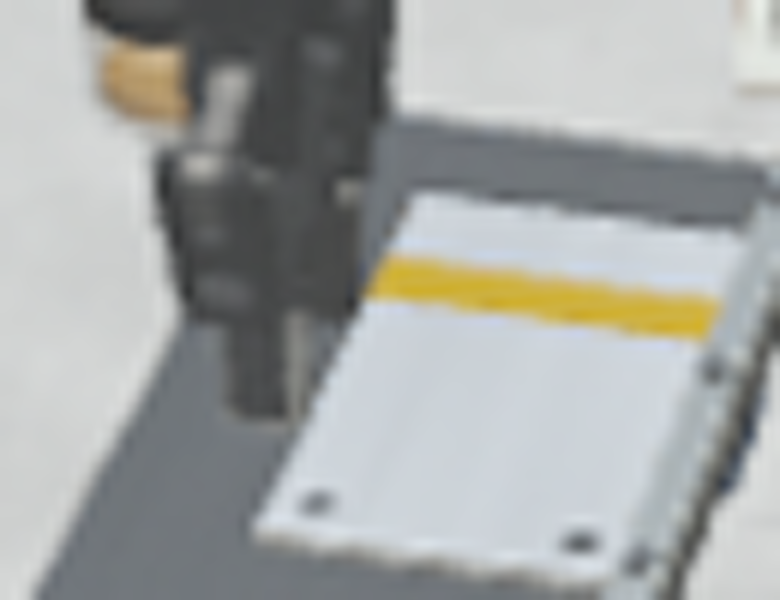

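Request:
drive_tool --pt "1 0 0 0 0 0 130" --pt "0 0 0 0 0 0 130"

```text
t: 9.88
tool_pos: [0.502, 0.0947, 0.0533]
tcp_rot: [-90.0, 0.1, -9.1]
force: [-4.1, 0.8, 0.5]
width: 0.042
```

Request:
drive_tool --pt "1 0 0 0 0 0 130" --pt "0 0 0 0 0 0 130"

```text
t: 10.05
tool_pos: [0.5021, 0.0947, 0.0533]
tcp_rot: [-90.0, 0.1, -9.1]
force: [-5.7, 1.2, 2.8]
width: 0.0417
```

Request:
drive_tool --pt "1 0 0 0 0 0 130" --pt "0 0 0 0 0 0 130"

```text
t: 10.22
tool_pos: [0.5022, 0.0947, 0.0532]
tcp_rot: [-90.1, 0.2, -9.1]
force: [-8.4, 2.7, 5.1]
width: 0.0417
```

Request:
drive_tool --pt "1 0 0 0 0 0 130" --pt "0 0 0 0 0 0 130"

```text
t: 10.38
tool_pos: [0.5022, 0.0947, 0.0531]
tcp_rot: [-90.1, 0.3, -9.1]
force: [-9.8, 2.4, 7.8]
width: 0.0421
```

Request:
drive_tool --pt "-6 0 0 0 0 0 130" --pt "-6 0 0 0 0 0 130" --pt "0 -20 0 0 0 0 130" --pt "0 -30 0 0 0 0 130" --pt "0 0 0 0 -0.1122 0 130" --pt "0 0 0 0 -0.1122 0 130" --pt "0 0 0 0 -0.1122 0 130" --pt "0 0 0 0 -0.1122 0 130" --pt "0 0 0 0 -0.1122 0 130" --pt "0 0 0 0 -0.1122 0 130" --pt "0 0 0 0 -0.1122 0 130" --pt "0 0 0 0 -0.1122 0 130" --pt "0 0 0 0 -0.1122 0 130" --pt "0 0 0 0 -0.1122 0 130" --pt "0 0 0 0 -0.1122 0 130" --pt "0 0 0 0 -0.1122 0 130" --pt "0 0 0 0 -0.1122 0 130" --pt "0 0 0 0 -0.1122 0 130" --pt "0 0 0 0 0 0 130"

```text
t: 11.97
tool_pos: [0.4942, 0.0957, 0.1034]
tcp_rot: [-90.1, -0.0, 81.1]
force: [-0.7, -0.2, 0.1]
width: 0.042
```

Run:
```python
from h import *
plan(.016,-.060,.100,90+np.degrees(L0[2]))
s=optics.camera('side');t=optics.camera('top')
crop('s',s,205,135,65,50,12,'pics/s10c.png')
crop('t',t,160,185,120,75,6,'pics/t10c.png')
```

```text
t 11.97 local now [-0.0467  0.0382] z 0.1034 rpy [-9.007e+01 -3.000e-02  8.110e+01] F local [-0.7 -0.3  0.1] w 0.042
turn about tool y rad 0.0043 then shift mm [-98.2   3.4 -62.7]
```

View pics/s10c.png

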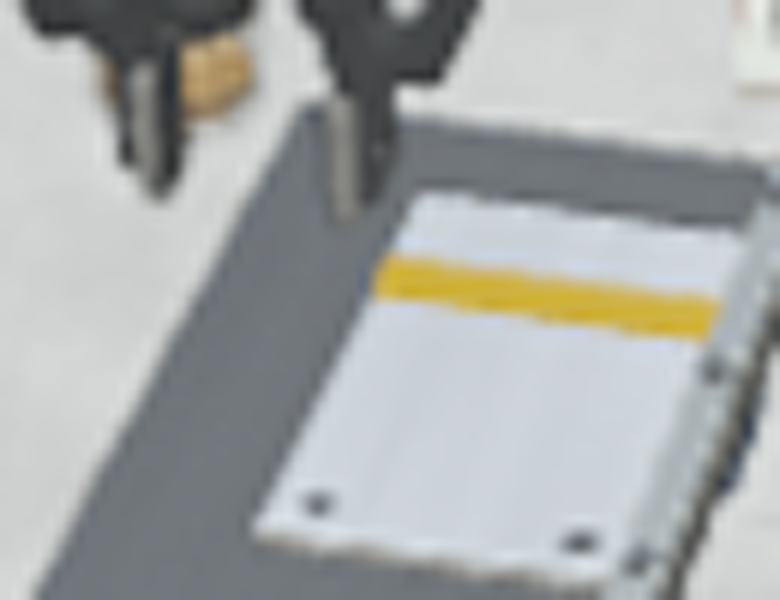

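View pics/t10c.png

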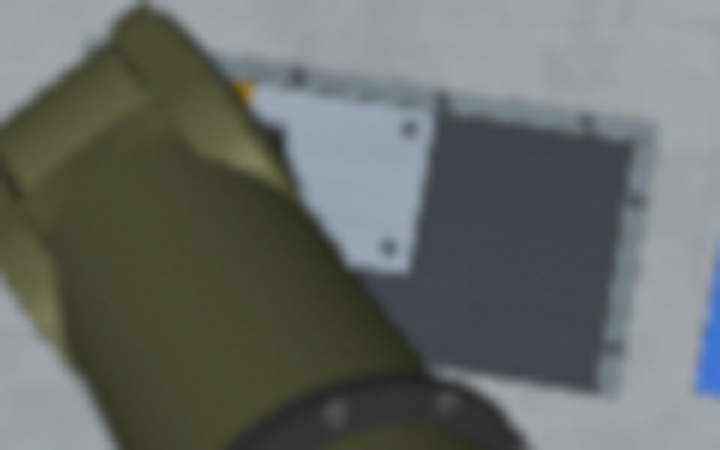

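Request:
drive_tool --pt "-12 0 -7 0 0.0043 0 130" --pt "-24 0 -15 0 0 0 130" --pt "-28 0 -18 0 0 0 130" --pt "-22 0 -15 0 0 0 130" --pt "-10 3 -6 0 0 0 130" --pt "-2 12 -2 0 0 0 130" --pt "0 15 0 0 0 0 130" --pt "0 8 0 0 0 0 130" --pt "0 5 0 0 0 0 130" --pt "0 0 0 0 0 0 130" --pt "0 0 0 0 0 0 130"

```text
t: 12.98
tool_pos: [0.5397, -0.0098, 0.0603]
tcp_rot: [-90.0, -0.0, 80.7]
force: [0.7, -0.2, 0.7]
width: 0.042
```

Run:
```python
from h import *
plan(.016,-.060,.0535,90+np.degrees(L0[2]))
s=optics.camera('side');t=optics.camera('top')
crop('s',s,195,135,65,60,12,'pics/s11c.png')
crop('t',t,160,185,120,75,6,'pics/t11c.png')
```

```text
t 12.98 local now [ 0.0149 -0.0588] z 0.0603 rpy [-8.998e+01 -2.000e-02  8.069e+01] F local [ 0.7 -0.1  0.7] w 0.042
turn about tool y rad -0.0029 then shift mm [-1.2  6.8 -1.1]
```

View pics/s11c.png

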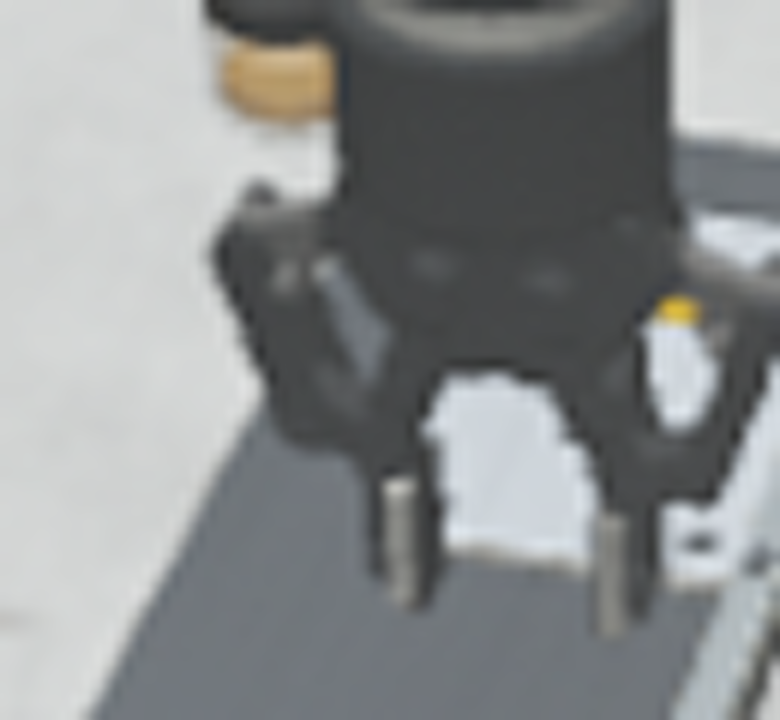

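View pics/t11c.png

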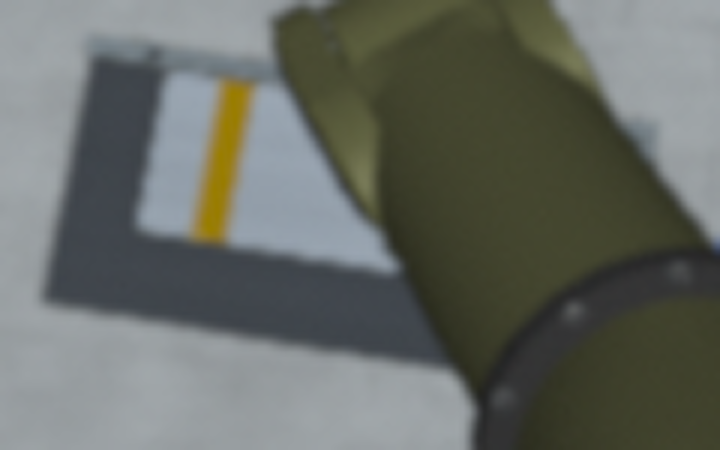

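Request:
drive_tool --pt "0 4 -1 0 -0.0029 0 130" --pt "0 3 0 0 0 0 130" --pt "2 0 0 0 0 0 130" --pt "3 0 0 0 0 0 130" --pt "2 0 0 0 0 0 130" --pt "0 0 0 0 0 0 130" --pt "0 0 0 0 0 0 130"

```text
t: 13.67
tool_pos: [0.5421, -0.0039, 0.0535]
tcp_rot: [-90.0, -0.0, 80.8]
force: [-0.4, -0.0, 0.1]
width: 0.0419
```

Request:
drive_tool --pt "2 0 0 0 0 0 130" --pt "2 0 0 0 0 0 130" --pt "2 0 0 0 0 0 130" --pt "2 0 0 0 0 0 130" --pt "2 0 0 0 0 0 130" --pt "2 0 0 0 0 0 130" --pt "0 0 0 0 0 0 130"

```text
t: 14.25
tool_pos: [0.5439, 0.0077, 0.0534]
tcp_rot: [-90.0, 0.0, 80.8]
force: [0.1, -0.3, -1.0]
width: 0.042
```

Run:
```python
from h import *
plan(.016,.040,.0535,90+np.degrees(L0[2]))
s=optics.camera('side');t=optics.camera('top')
crop('s',s,195,135,65,60,12,'pics/s12c.png')
crop('t',t,160,185,120,75,6,'pics/t12c.png')
```

```text
t 14.25 local now [ 0.0163 -0.0408] z 0.0534 rpy [-8.999e+01  3.000e-02  8.079e+01] F local [ 0.2 -0.3 -1. ] w 0.042
turn about tool y rad -0.0011 then shift mm [80.8 -0.1  0.3]
```

View pics/s12c.png

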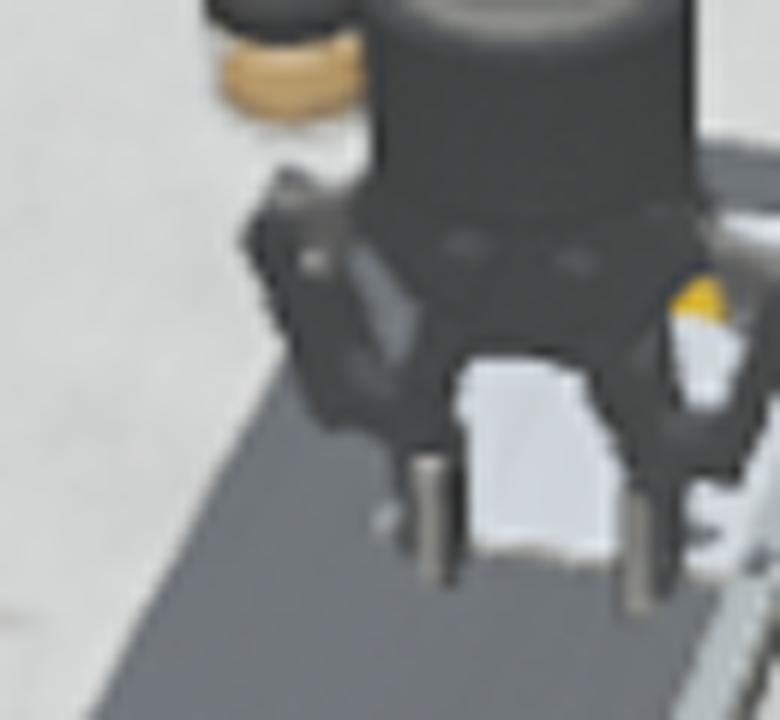

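View pics/t12c.png

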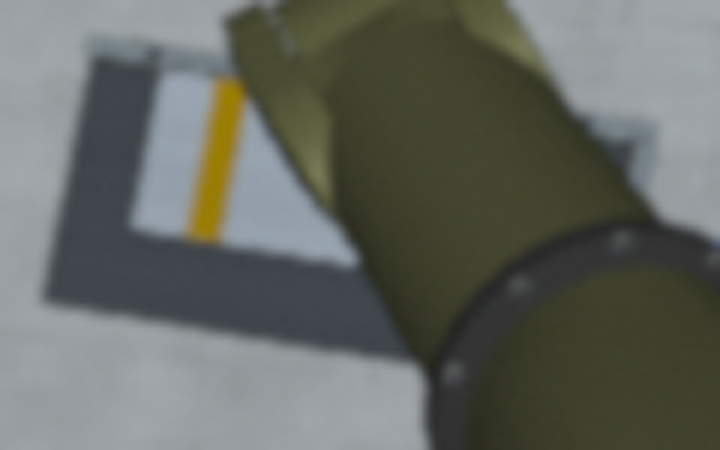

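Request:
drive_tool --pt "2 0 0 0 0 0 130" --pt "3 0 -0.05 0 0 0 130" --pt "3 0 -0.05 0 0 0 130" --pt "3 0 -0.05 0 0 0 130" --pt "3 0 -0.05 0 0 0 130" --pt "3 0 -0.05 0 0 0 130" --pt "3 0 -0.05 0 0 0 130" --pt "3 0 -0.05 0 0 0 130" --pt "3 0 -0.05 0 0 0 130" --pt "3 0 -0.05 0 0 0 130" --pt "3 0 -0.05 0 0 0 130" --pt "2 0 -0.05 0 0 0 130" --pt "1 0 0 0 0 0 130" --pt "0 0 0 0 0 0 130"

```text
t: 15.52
tool_pos: [0.5498, 0.0425, 0.0533]
tcp_rot: [-90.0, -0.0, 80.8]
force: [-3.1, -2.8, 0.8]
width: 0.0422
```

Run:
```python
from h import *
plan(.016,.040,.0535,90+np.degrees(L0[2]))
t=optics.camera('top');s=optics.camera('side')
crop('t',t,150,185,110,75,7,'pics/t13c.png')
crop('s',s,195,115,85,75,9,'pics/s13c.png')
```

```text
t 15.52 local now [ 0.0166 -0.0056] z 0.0533 rpy [-89.97  -0.    80.81] F local [-2.6 -3.2  0.8] w 0.0422
turn about tool y rad -0.0008 then shift mm [45.6 -0.2  0.6]
```

View pics/t13c.png

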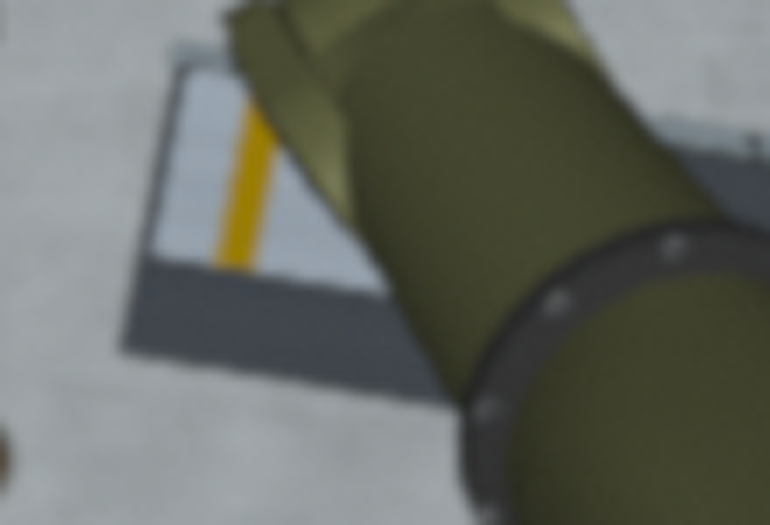

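View pics/s13c.png

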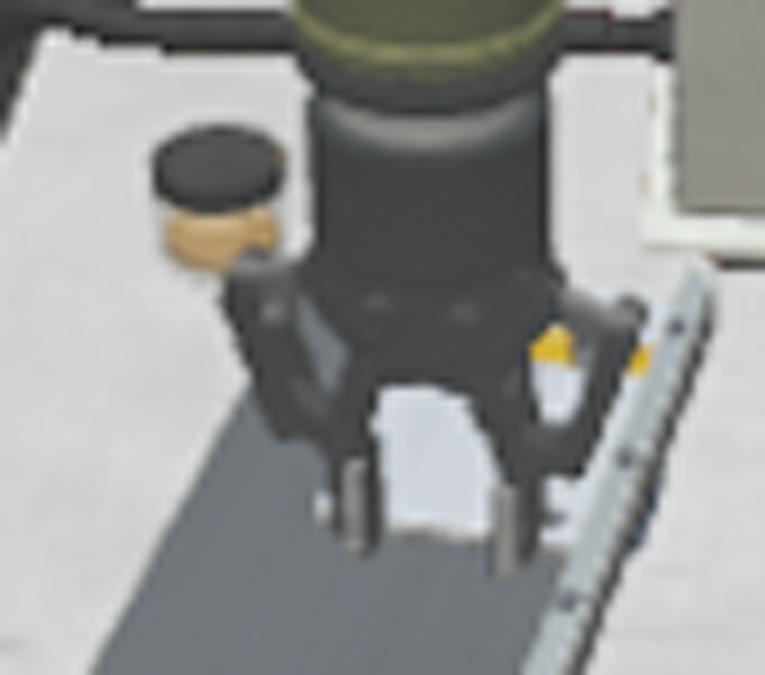

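Request:
drive_tool --pt "2 0 0 0 0 0 130" --pt "3 0 0 0 0 0 130" --pt "3 0 0 0 0 0 130" --pt "3 0 0 0 0 0 130" --pt "3 0 0 0 0 0 130" --pt "3 0 0 0 0 0 130" --pt "3 0 0 0 0 0 130" --pt "3 0 0 0 0 0 130" --pt "3 0 0 0 0 0 130" --pt "3 0 0 0 0 0 130" --pt "3 0 0 0 0 0 130" --pt "3 0 0 0 0 0 130" --pt "2 0 0 0 0 0 130" --pt "1 0 0 0 0 0 130" --pt "0 0 0 0 0 0 130"

```text
t: 16.87
tool_pos: [0.5565, 0.0803, 0.0535]
tcp_rot: [-90.0, -0.0, 80.8]
force: [-0.1, -0.4, 0.0]
width: 0.0415
```

Run:
```python
from h import *
plan(.016,.040,.0535,90+np.degrees(L0[2]))
t=optics.camera('top');s=optics.camera('side')
crop('t',t,140,185,70,60,10,'pics/t14c.png')
crop('s',s,195,115,85,75,9,'pics/s14c.png')
```

```text
t 16.87 local now [0.0172 0.0329] z 0.0535 rpy [-9.004e+01 -5.000e-02  8.081e+01] F local [-0.1 -0.4  0. ] w 0.0415
turn about tool y rad -0.0007 then shift mm [7.1 0.  1.2]
```

View pics/t14c.png

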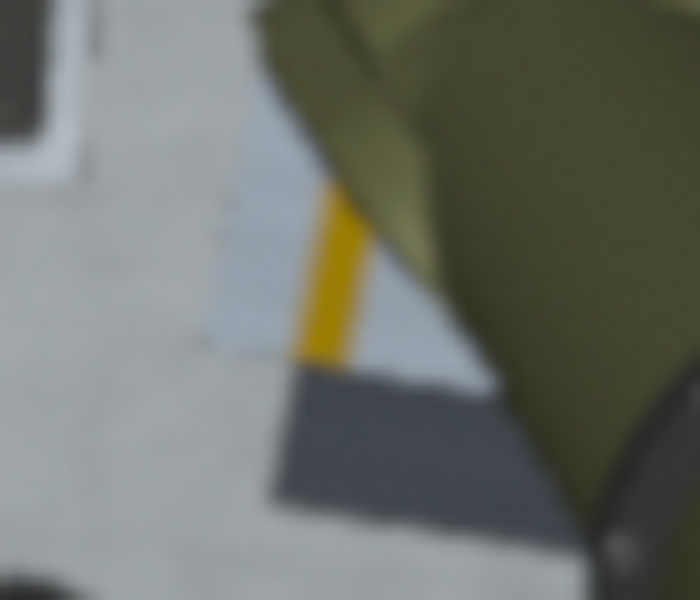

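View pics/s14c.png

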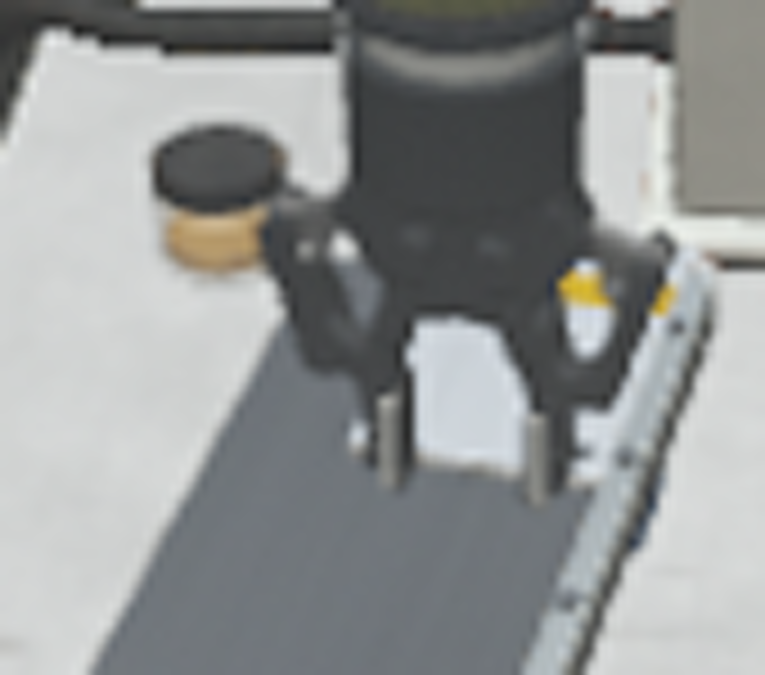

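Request:
drive_tool --pt "2 0 0 0 0 0 130" --pt "3 0 0 0 0 0 130" --pt "3 0 0 0 0 0 130" --pt "1 0 0 0 0 0 130" --pt "0 0 0 0 0 0 130" --pt "0 0 0 0 0 0 130"

```text
t: 17.47
tool_pos: [0.5578, 0.0892, 0.0535]
tcp_rot: [-90.0, -0.1, 80.8]
force: [-0.6, 0.7, 0.1]
width: 0.0417
```

Request:
drive_tool --pt "-3 0 0 0 0 0 130" --pt "-8 0 0 0 0 0 130" --pt "0 -10 0 0 0 0 130" --pt "0 -25 0 0 0 0 130" --pt "-20 -25 0 0 0 0 130" --pt "-35 -15 0 0 0 0 130" --pt "-35 0 0 0 0 0 130" --pt "-35 0 0 0 0 0 130" --pt "-35 0 0 0 0 0 130" --pt "-20 0 0 0 0 0 130" --pt "0 0 0 0 0 0 130"

```text
t: 18.38
tool_pos: [0.5255, -0.1067, 0.1286]
tcp_rot: [-90.0, 0.2, 80.3]
force: [0.3, -0.4, 0.8]
width: 0.0419
```

Run:
```python
from h import *
plan(.016,.040,.0535,90+np.degrees(L0[2]))
t=optics.camera('top');s=optics.camera('side')
crop('t',t,140,185,100,75,8,'pics/t15c.png')
crop('s',s,195,115,85,75,9,'pics/s15c.png')
```

```text
t 18.38 local now [ 0.0163 -0.1567] z 0.1286 rpy [-89.95   0.2   80.31] F local [ 0.4 -0.4  0.8] w 0.0419
turn about tool y rad -0.0095 then shift mm [196.7  75.1   0.3]
```

View pics/t15c.png

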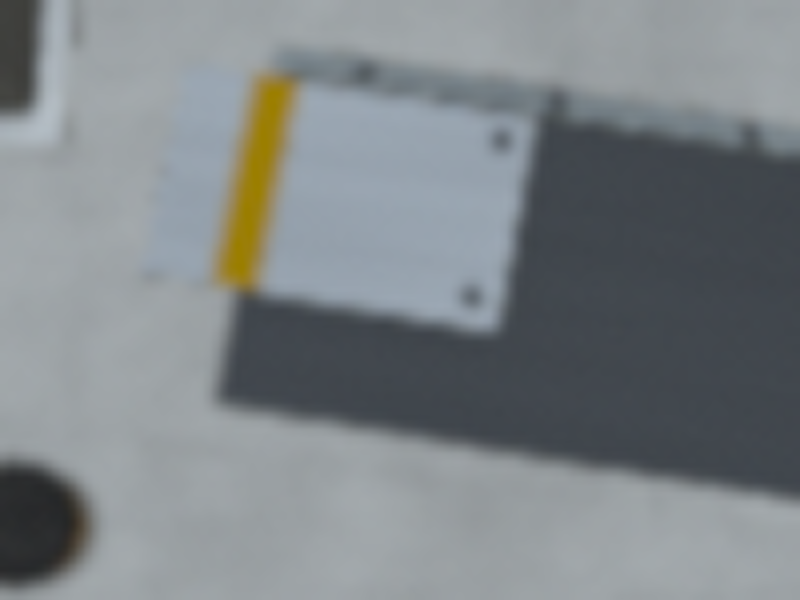

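View pics/s15c.png

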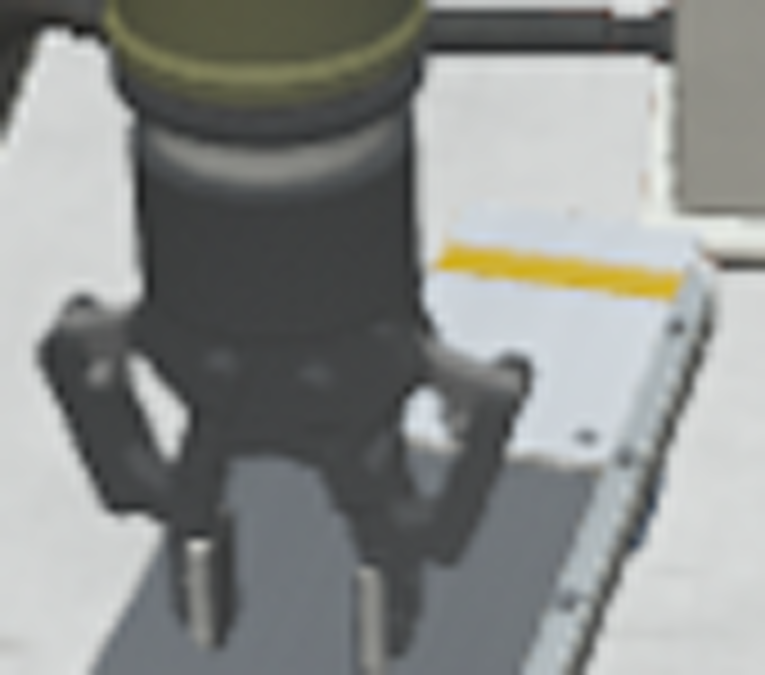

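Run:
```python
from h import *
t=optics.camera('top');s=optics.camera('side')
crop('t',t,158,188,52,22,15,'pics/t16c.png')
crop('s',s,240,135,40,35,16,'pics/s16c.png')
def T(u,v):return ('top',140+(u+.5)/8-.5,185+(v+.5)/8-.5)
B,r=fit([T(187,68)+(45,75,6),T(540,118)+(45,-75,6),T(500,332)+(-45,-75,6),T(147,275)+(-45,75,6)],.06)
for L in (L0,np.array([.5334,.0529,-.1596])):
  print(B.round(4),r.tolist(),tolocal(L,toworld(B,np.array([[.045,.075],[.045,-.075],[0,.075]]))).round(4),np.degrees(B[2]-L[2]))
```

```text
[ 0.5704  0.1711 -0.1521] [[0.0, -0.3], [-0.0, 0.0], [0.2, 0.0], [-0.3, 0.3]] [[0.0609 0.2001]
 [0.0621 0.0501]
 [0.0159 0.1997]] 0.43056978231888005
[ 0.5704  0.1711 -0.1521] [[0.0, -0.3], [-0.0, 0.0], [0.2, 0.0], [-0.3, 0.3]] [[0.0622 0.1979]
 [0.0633 0.0479]
 [0.0172 0.1976]] 0.43056978231888005
```

View pics/t16c.png

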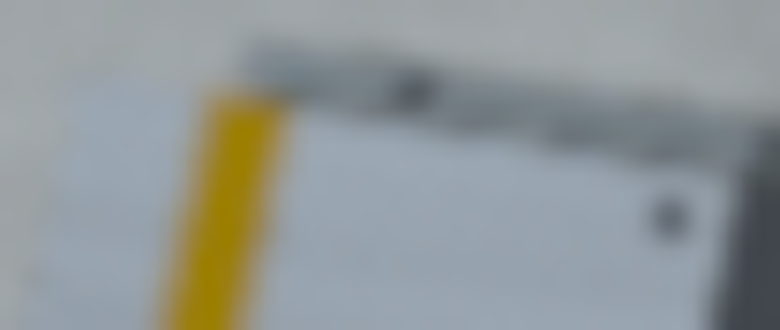

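View pics/s16c.png

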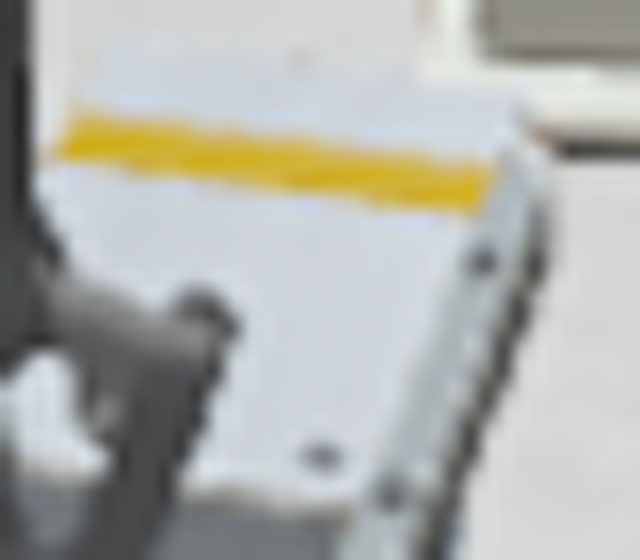

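Request:
drive_tool --pt "0 0 0 0 0.1122 0 130" --pt "0 0 0 0 0.1122 0 130" --pt "0 0 0 0 0.1122 0 130" --pt "0 0 0 0 0.1122 0 130" --pt "0 0 0 0 0.1122 0 130" --pt "0 0 0 0 0.1122 0 130" --pt "0 0 0 0 0.1122 0 130" --pt "0 0 0 0 0.1122 0 130" --pt "0 0 0 0 0.1122 0 130" --pt "0 0 0 0 0.1122 0 130" --pt "0 0 0 0 0.1122 0 130" --pt "0 0 0 0 0.1122 0 130" --pt "0 0 0 0 0.1122 0 130" --pt "0 0 0 0 0.1122 0 130" --pt "0 0 0 0 0 0 130"

```text
t: 19.83
tool_pos: [0.5274, -0.0979, 0.1286]
tcp_rot: [-90.0, -0.0, -9.3]
force: [0.1, 0.0, 0.2]
width: 0.0422
```

```bash
python3 -c "
from h import *
plan(-.060,.118,.100)"
```

```text
t 19.83 local now [ 0.0168 -0.1477] z 0.1286 rpy [-8.996e+01 -2.000e-02 -9.310e+00] F local [0.1 0.  0.2] w 0.0422
turn about tool y rad -0.0029 then shift mm [-76.8  28.6 265.7]
```

Request:
drive_tool --pt "-10 0 15 0 -0.0029 0 130" --pt "-15 0 25 0 0 0 130" --pt "-15 0 30 0 0 0 130" --pt "-15 0 30 0 0 0 130" --pt "-12 0 30 0 0 0 130" --pt "-9.8 0 30 0 0 0 130" --pt "0 0 30 0 0 0 130" --pt "0 0 30 0 0 0 130" --pt "0 0 25 0 0 0 130" --pt "0 0 15.7 0 0 0 130" --pt "0 0 5 0 0 0 130" --pt "0 10 0 0 0 0 130" --pt "0 18 0 0 0 0 130" --pt "0 20 0 0 0 0 130" --pt "0 12 0 0 0 0 130" --pt "0 5 0 0 0 0 130" --pt "0 0 0 0 0 0 130" --pt "0 0 0 0 0 0 130"

```text
t: 21.33
tool_pos: [0.4929, 0.1736, 0.0633]
tcp_rot: [-90.0, 0.0, -9.1]
force: [0.5, -0.3, 0.4]
width: 0.0419
```

```bash
python3 -c "
from h import *
plan(-.045,.12,.0535)
crop('s',optics.camera('side'),195,115,85,75,9,'pics/s17c.png')"
```

```text
t 21.33 local now [-0.0604  0.1149] z 0.0633 rpy [-9.003e+01  2.000e-02 -9.060e+00] F local [ 0.5 -0.2  0.4] w 0.0419
turn about tool y rad 0.0015 then shift mm [15.4  9.8  5.1]
```

View pics/s17c.png

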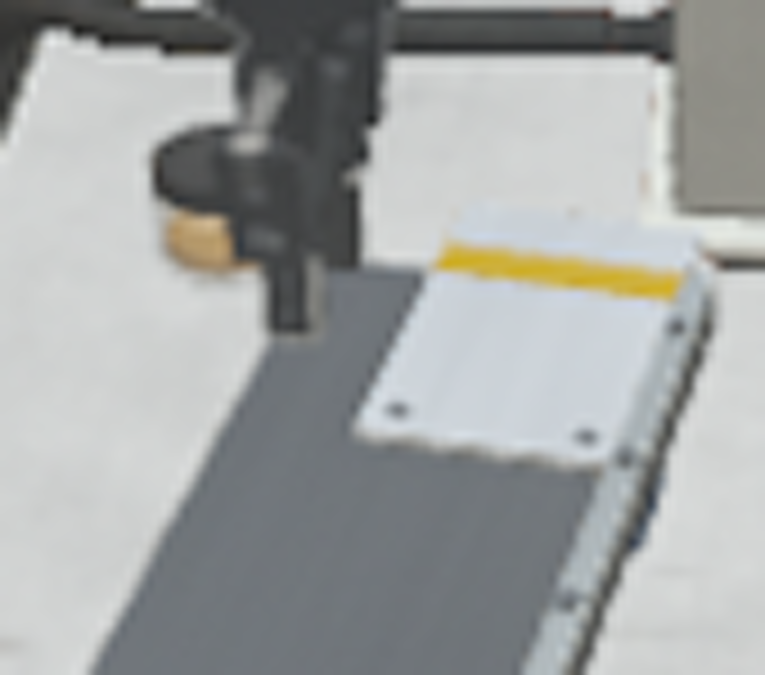

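Request:
drive_tool --pt "0 5 5 0 0 0 130" --pt "2 5 0 0 0 0 130" --pt "4 0 0 0 0 0 130" --pt "4 0 0 0 0 0 130" --pt "4 0 0 0 0 0 130" --pt "3 0 0 0 0 0 130" --pt "2 0 0 0 0 0 130" --pt "0 0 0 0 0 0 130" --pt "0 0 0 0 0 0 130"

```text
t: 22.13
tool_pos: [0.5126, 0.1763, 0.0534]
tcp_rot: [-90.0, 0.0, -9.1]
force: [-0.6, -0.4, -0.2]
width: 0.0421
```

Request:
drive_tool --pt "1 0 0 0 0 0 130" --pt "1 0 0 0 0 0 130" --pt "0 0 0 0 0 0 130"

```text
t: 22.38
tool_pos: [0.5147, 0.1761, 0.0534]
tcp_rot: [-90.0, -0.0, -9.0]
force: [-0.4, 0.2, -1.1]
width: 0.0419
```

Request:
drive_tool --pt "1 0 0 0 0 0 130" --pt "0 0 0 0 0 0 130"

```text
t: 22.55
tool_pos: [0.5152, 0.1759, 0.0533]
tcp_rot: [-90.0, 0.0, -9.0]
force: [-0.6, 0.9, 0.2]
width: 0.0421
```

Request:
drive_tool --pt "1 0 0 0 0 0 130" --pt "0 0 0 0 0 0 130"

```text
t: 22.72
tool_pos: [0.5153, 0.1759, 0.0532]
tcp_rot: [-90.0, 0.1, -9.0]
force: [-5.0, 1.0, 3.2]
width: 0.0417
```

Request:
drive_tool --pt "1 0 0 0 0 0 130" --pt "0 0 0 0 0 0 130"

```text
t: 22.88
tool_pos: [0.5154, 0.1759, 0.0532]
tcp_rot: [-90.1, 0.2, -9.0]
force: [-7.0, 1.3, 4.8]
width: 0.0419
```

Request:
drive_tool --pt "-4 0 0 0 0 0 130" --pt "-8 0 0 0 0 0 130" --pt "-8 0 0 0 0 0 130" --pt "0 -15 0 0 0 0 130" --pt "0 -25 0 0 0 0 130" --pt "-5 -30 0 0 0 0 130" --pt "-10 -30 -10 0 0 0 130" --pt "-10 -10 -30 0 0 0 130" --pt "0 0 -35 0 0 0 130" --pt "0 0 -35 0 0 0 130" --pt "0 0 -35 0 0 0 130" --pt "0 0 -35 0 0 0 130" --pt "0 0 -35 0 0 0 130" --pt "0 0 -20 0 0 0 130" --pt "0 0 0 0 0 0 130" --pt "0 0 0 0 0 0 130"

```text
t: 24.22
tool_pos: [0.4357, -0.0503, 0.1635]
tcp_rot: [-90.0, -0.0, -9.2]
force: [-0.0, 1.1, 0.5]
width: 0.0417
```

Run:
```python
from h import *
plan(.016,.040,.0535)
t=optics.camera('top');s=optics.camera('side')
cv2.imwrite('pics/t18.png',t)
crop('t',t,140,185,100,75,8,'pics/t18c.png')
crop('s',s,180,100,150,110,5,'pics/s18c.png')
```

```text
t 24.22 local now [-0.0813 -0.1153] z 0.1635 rpy [-9.002e+01 -4.000e-02 -9.220e+00] F local [-0.2  1.1  0.5] w 0.0417
turn about tool y rad -0.0014 then shift mm [ 97.3 110.  155.3]
```

View pics/t18c.png

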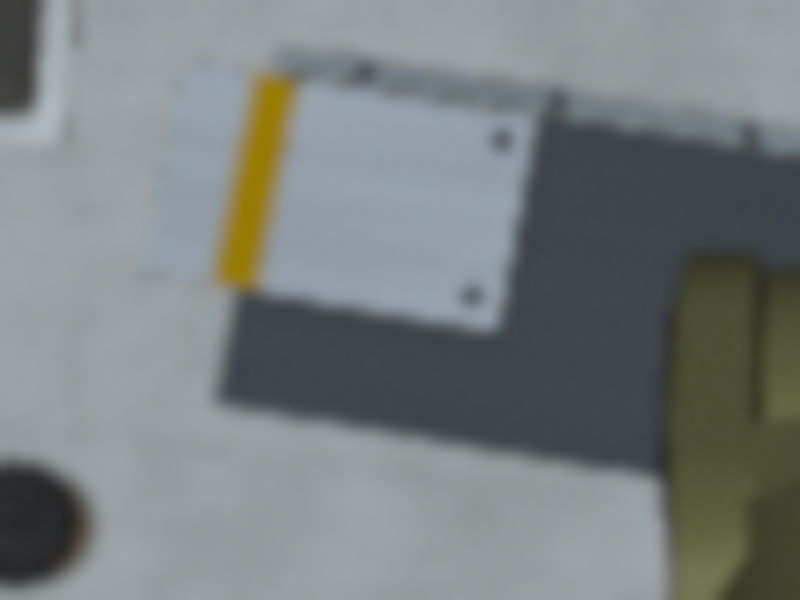

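View pics/s18c.png

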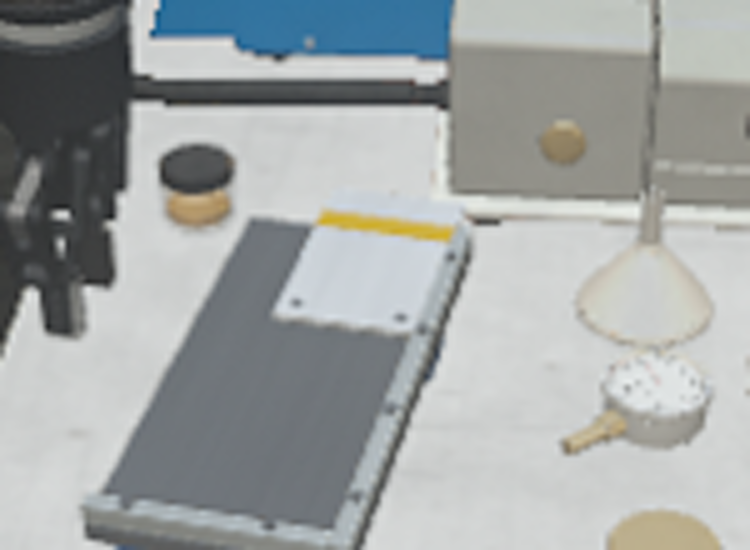

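View pics/t18.png

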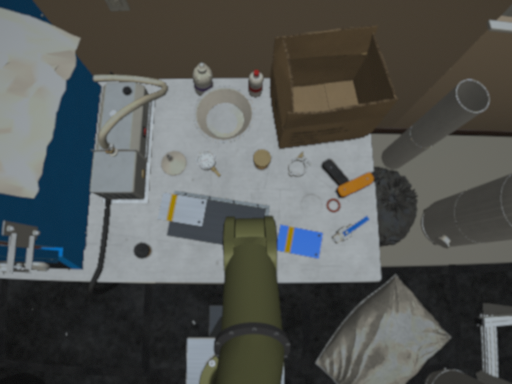

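Both views show the blank flush with the fence and the ledge end under the band: in the top crop the ledge corner is at (238,290) and the band spans 215–258. The arm is clear and the bystanders haven't moved.

```bash
python3 -c "
from workcell import ctrl
print(ctrl.close_job())"
```

```text
the job is handed in; nothing more can be done
None
```

The aluminium blank is flat against the fence and overhangs the ledge's open left end, with that end under the yellow band. I pushed its front edge to the fence with the fingertips, slid it left from its right end, pressed it once more into the fence, and handed the job in at about 24 s.

**Last checks:**
- **Overhang:** it measures 38–40 mm in the pictures, with the ledge end near the middle of the band. The arm's own reading gave about 43 mm. Both are inside the band's 30–50 mm.
- **Fence contact:** both camera views show no visible gap, though a gap of about 1 mm would be too small to see. In the final press the blank stopped dead at about 7 N, at the same depth as the first push.
- **Surroundings:** the arm is clear, and in the views I took the other things look unmoved. The blue sheet was left alone.

**Disagreements:**
- **Fingertip height:** the tips touched the ledge at a TCP height of 51 mm, so they stand about 9 mm behind the reported TCP rather than ahead of it as stated. I used that touch for every height.
- **Ledge position:** the two cameras' first ledge fits differed by about 7 mm along its length. I therefore judged the overhang by the band against the ledge end.

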